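Load the drive eraser, press the cartridges home, latch its cover and start it

ROBOT

A 6-joint arm with a two-finger parallel gripper is mounted at the origin on the work surface. World frame = base frame: x ahead of the robot, y to its left, z up, the work surface at z = 0. Lengths are in mm, angles in rad, forces in N, time in s.
With the tool pointing down it reaches from about 400 to 925 mm from the base axis. Payload 12.5 kg.
Tool frame: the origin (TCP) lies at the very end of the fingers, on their centre line; the grasp point (between the pads) lies 19 mm behind it; z points along the fingers, y is the direction in which the jaws open and shut (so a half turn about z gives the same grasp; the last joint's range is limited). The gripper opens to 95 mm and grips with 3 to 60 N. Pads are 20 mm wide; open, the fingers measure 119 mm over their backs; the gripper's body (75 mm by 180 mm) begins 59 mm behind the grasp point.
Start: joints at [1.138, 0.491, 1.559, -0, 1.092, -0.106], TCP at [200.617, 591.945, 214.661] pointing down, gripper open.
Joint ranges: [-3.1, 3.1], [-0.84, 2.19], [0.05, 2.79], [-1.13, 4.28], [0.06, 2.93], [-2.69, 2.69]. Speed limits (rad/s): [2.22, 2.22, 2.79, 3.14, 3.14, 3.14].

INTERFACE

Orientations are given as [roll, pitch, yaw] about the fixed x, y, z axes, in that order (R = Rz(yaw) Ry(pitch) Rx(roll)).
In Python, from cell import env gives the robot as it stands. The module is installed in compiled form; this text tells all that it offers.
- The arm moves only by the tool arm_command, never from a script. Its argument "deltas" is a list that holds one entry, the list of rows, each a list of 5 numbers: the closure, from 0 (fully open) to 1 (shut), then the shift along the world's x, y, z as a fraction of full scale, then the turn about the world's z as a fraction of full scale. In form: [[[grip, dx, dy, dz, twist], ...]]. A call has 1 to 12 rows; each row shifts and turns the pose as measured when the row begins; what a row does not reach is not made up. Full scale, the value 1, is 100 mm for a shift and pi/4 rad for a turn. A row lasts 1/12 s, in which the tool goes at most 41.7 mm and 7.16 degrees, less where a joint would pass 70% of its speed; a pose out of reach is approached as far as the arm can. A call with a number of a shift or a turn outside -1 to 1 is refused whole. A call with a gripper value outside its range is refused whole. The fingers move at their own pace and stop on an object; the grip force is fixed at half the most. Time passes only in rows, so rows that do not move let the fingers close. It gives the time, the measured TCP pose, the force and the opening at its end, in the units of the state.
- env.state(): the state, without advancing time (a new reading comes with each control period).
- env.read_camera(name): name is "side" or "top"; returns a dict with "frame" (420x560x3 uint8, red, green, blue), "fx", "fy", "cx", "cy" (pixels), "k1" (the pictures are not rectified: a ray, as slopes to the right and down, at radius r is drawn at 1 + k1 r^2 times it, then the intrinsics apply), "R" (3x3) and "t" (3): a world point X has camera coordinates R X + t. Camera axes: x right, y down, z forward; pixel columns grow to the right and rows downward; lengths in mm; the calibration is good to about 2 mm. A picture is of the moment at which its call begins. There is no depth.
- env.job_done(): hands the job in, once; it reports no verdict.
The state is a dict: "t": time; "joints": joint angles; "qvel": joint speeds; "tau": joint torques, N m; "eef_pos": TCP position; "tcp_rot": TCP orientation; "ft_force": force on the tool from outside, world axes, zero at the start; "moment": the same for the moment, N m; "opening": opening from 0.0 (shut) to 1.0 (fully open).
Only numpy, scipy, OpenCV 4.12 (cv2) and the standard library are available. Lean on these libraries where they do the work, as an engineer would, in place of code of your own. Each camera call takes 0.05 s, during which the arm holds its last target.

TASK

Load every loose drive cartridge lying on the bench into a free bay of the drive eraser dock, and press each cartridge, the one already waiting in the dock included, fully home. Only then swing the cover shut and press it down past its catch until it is latched flat, and last of all press the start key right in. Do not disturb the opened hard disk or the steel tin on the bench.

Things in the scene. Friction and masses are not known exactly. Their poses are not given: they have to be found in the camera images.
- dock: drive eraser dock, fixed: grey box 195 (x) x 260 (y) mm, flat deck 55 mm high. Origin: centre of its underside; -x is its front, z up. The front 45 mm of deck carries a black latch housing (22 x 44 mm, 23 mm high, 75 mm in front of the origin at y = 0) and the start key; behind are four bays in a row along y, 60 mm apart, and a hinged cover. A proud cartridge blocks the cover.
- bay0 (a point): centre of the mouth of bay 0 (bays 0 to 3 run towards the dock's +y), at deck height. A bay is a slot 106 (dock x) x 52 mm (dock y); a cartridge lies in it flat, rib up, its length along the dock's x, either way round. Any cartridge fits any bay.
- bay1 (a point): the same for bay 1. A bay's floor is a sliding connector sled held by friction. A cartridge just laid in stands proud: its underside 47 mm above the bench (8 mm below the deck). Pressed with about 10 N it slides down 10 mm to a hard stop and stays: fully home, underside 37 mm above the bench.
- bay2 (a point): the same for bay 2. No walls stand above the deck beside the bays.
- bay3 (a point): the same for bay 3, in which drive0 starts.
- drive0: drive cartridge: aluminium block 100 (x) x 46 (y) x 20 mm with a black grip rib standing on top of it, 60 (x) x 14 (y) x 20 mm high, along the middle of its length (40 mm high in all), about 0.18 kg, symmetrical either way round. Origin: centre of its underside, z up through the rib. At the start it is already in bay 3, laid in but still 10 mm proud.
- drive1: drive cartridge: aluminium block 100 (x) x 46 (y) x 20 mm with a black grip rib standing on top of it, 60 (x) x 14 (y) x 20 mm high, along the middle of its length (40 mm high in all), about 0.18 kg, symmetrical either way round. Origin: centre of its underside, z up through the rib. Lies loose on the bench at the start; may be absent.
- drive2: drive cartridge: aluminium block 100 (x) x 46 (y) x 20 mm with a black grip rib standing on top of it, 60 (x) x 14 (y) x 20 mm high, along the middle of its length (40 mm high in all), about 0.18 kg, symmetrical either way round. Origin: centre of its underside, z up through the rib. Lies loose on the bench at the start; may be absent.
- drive3: drive cartridge: aluminium block 100 (x) x 46 (y) x 20 mm with a black grip rib standing on top of it, 60 (x) x 14 (y) x 20 mm high, along the middle of its length (40 mm high in all), about 0.18 kg, symmetrical either way round. Origin: centre of its underside, z up through the rib. Lies loose on the bench at the start; may be absent.
- cover (a joint): angle of the cover, rad: 0 shut flat; starts leaning back at about 1.75 to 1.95, limit 2.0. Grey shell 150 mm from hinge to free edge, 260 mm wide; shut, its top is 30 mm above the deck. A friction hinge (2 to 3 N at the free edge) holds it where left. At about 0.09 rad its catch meets a spring nose; about 15 N down near the middle of the free edge takes it past, and it stays shut.
- cover_hinge (a point): middle of the cover's hinge axis, at deck height on the dock's far (+x) edge; the axis runs along the dock's y.
- cover_edge (a point): middle of the cover's free edge on its outer face: 150 mm from the hinge along the cover and 30 mm out from the hinge plane. Moves with the cover.
- start_key (a joint): how far the start key is pressed, m: 0 released, 0.006 fully in. Spring return, about 5 N fully in.
- start_key_top (a point): centre of the top of the start key, a white round key 24 mm across in a black collar on the front strip of the deck, 22 mm above the deck; pressed straight down.
- open_disk: opened 3.5 inch hard disk lying flat, 102 x 147 mm, 20 mm high plus its platter and arm. Origin: centre of its underside. Leave it alone.
- tin: small open steel tin, 76 mm across, 35 mm high. Origin: centre of its underside. Leave it alone.

How it is judged (in metres and radians):
On the way, in this order (a step that is already met when the one before it is completed fails the run):
1. every cartridge present is pressed fully home in a bay while the cover is still open (x of drive0 in the frame of dock between 0.0025 and 0.0225 m and y of drive0 in the frame of dock between -0.1 and 0.1 m and z of drive0 in the frame of dock between 0.03 and 0.0395 m and angle between each of drive0, drive1, drive2, drive3's own z axis and vertical below 0.08 rad and x of drive1 in the frame of dock between 0.0025 and 0.0225 m and y of drive1 in the frame of dock between -0.1 and 0.1 m and z of drive1 in the frame of dock between 0.03 and 0.0395 m and x of drive2 in the frame of dock between 0.0025 and 0.0225 m and y of drive2 in the frame of dock between -0.1 and 0.1 m and z of drive2 in the frame of dock between 0.03 and 0.0395 m and x of drive3 in the frame of dock between 0.0025 and 0.0225 m and y of drive3 in the frame of dock between -0.1 and 0.1 m and z of drive3 in the frame of dock between 0.03 and 0.0395 m and value of joint cover above 0.5 rad), for 0.2 s.
2. the cover is pressed shut past its catch, all cartridges home (x of drive0 in the frame of dock between 0.0025 and 0.0225 m and y of drive0 in the frame of dock between -0.1 and 0.1 m and z of drive0 in the frame of dock between 0.03 and 0.0395 m and angle between each of drive0, drive1, drive2, drive3's own z axis and vertical below 0.08 rad and x of drive1 in the frame of dock between 0.0025 and 0.0225 m and y of drive1 in the frame of dock between -0.1 and 0.1 m and z of drive1 in the frame of dock between 0.03 and 0.0395 m and x of drive2 in the frame of dock between 0.0025 and 0.0225 m and y of drive2 in the frame of dock between -0.1 and 0.1 m and z of drive2 in the frame of dock between 0.03 and 0.0395 m and x of drive3 in the frame of dock between 0.0025 and 0.0225 m and y of drive3 in the frame of dock between -0.1 and 0.1 m and z of drive3 in the frame of dock between 0.03 and 0.0395 m and value of joint cover below 0.035 rad), for 0.3 s.
3. the start key is pressed in with the cover shut (value of joint cover below 0.035 rad and value of joint start_key above 0.004 m), for 0.1 s.
At the end, for the whole second after the job is handed in: every cartridge present lies upright in a bay (within 10 mm of the bay's centre line front to back), its underside less than 39.5 mm above the dock's underside; the cover is latched (under 0.035 rad) and the start key has been pressed (over 4 mm) after that and let go (all of step 2 and value of joint start_key below 0.002 m); the robot touches nothing.
It fails at once if the opened hard disk is shoved more than 40 mm (distance of open_disk from where it was at the start of the episode above 0.04 m).
It fails at once if the steel tin is shoved more than 40 mm (distance of tin from where it was at the start of the episode above 0.04 m).
Of drive1, drive2, drive3 only 2 to 3 are there at a start; the rules pass over those that are not, and their reading is None.
At some moment in a run one of drive1, drive2, drive3 may be knocked a few centimetres aside while the robot is not near it.
It also fails if it takes over 210 s, if anything falls off the work surface, if the arm or the gripper's body presses on something with over 40 N, if the wrist force passes 120 N, or if a joint passes its speed limit or range.

## Working session

There is one attempt and no reset: what is moved stays moved. The work goes in short steps, Python scripts to look and compute and a tool call to move; the robot and the scene stay as the last step left them, time stands still between calls to the robot, and variables do not carry over. Pictures are saved under pics/ and viewed, and the job is handed in when it is done.

Besides the shell and the picture viewer there is one more tool, called after "Emit:" as name(argument=value, ...), one argument or row to a line, values as JSON. arm_command: Moves the arm, as the interface text tells. Its arguments: {"type":"object","properties":{"deltas":{"type":"array","items":{"type":"array","items":{"type":"array","items":{"type":"number","minimum":-1,"maximum":1}}}}},"required":["deltas"]}

```bash
mkdir -p pics; ls; cat > h.py <<'E'
import numpy as np, cv2
from cell import env
def snap(name,fn):
    c=env.read_camera(name); cv2.imwrite('pics/'+fn,c['frame'][:,:,::-1]); return c
def ray(c,u,v):
    x=(u-c['cx'])/c['fx']; y=(v-c['cy'])/c['fy']
    K=np.eye(3); p=cv2.undistortPoints(np.array([[[u,v]]],float),np.array([[c['fx'],0,c['cx']],[0,c['fy'],c['cy']],[0,0,1]]),np.array([c['k1'],0,0,0,0.]))[0,0]
    R=np.array(c['R']);t=np.array(c['t'])
    return -R.T@t, R.T@np.array([p[0],p[1],1])
def onz(c,u,v,z):
    o,d=ray(c,u,v); s=(z-o[2])/d[2]; return o+s*d
def proj(c,X):
    R=np.array(c['R']);t=np.array(c['t'])
    p=cv2.projectPoints(np.array([X],float),cv2.Rodrigues(R)[0],t,np.array([[c['fx'],0,c['cx']],[0,c['fy'],c['cy']],[0,0,1]]),np.array([c['k1'],0,0,0,0.]))[0][0,0]
    return p
E
python3 - <<'E'
from h import *
for n in('top','side'):
    c=snap(n,n+'0.png'); print(n,c['fx'],c['k1'],-np.array(c['R']).T@c['t'],np.round(c['R'],2).tolist())
print(env.state())
E
```

```text
pics
top 454.90581384054485 -0.06684861716397401 [ 438.66770205  -60.14546986 1039.9232982 ] [[0.01, -1.0, -0.0], [-0.98, -0.01, -0.18], [0.18, 0.0, -0.98]]
side 496.99084818959784 -0.1036226521551235 [ 108.04369995 -959.64042454  734.38476604] [[0.88, -0.47, 0.01], [-0.24, -0.47, -0.85], [0.4, 0.75, -0.53]]
{'t': 0.1, 'joints': array([ 1.13838893e+00,  4.91472542e-01,  1.55936700e+00, -2.85234535e-05,
        1.09169037e+00, -1.05635156e-01]), 'qvel': array([ 0.00010016, -0.00294499, -0.00094924,  0.00188929,  0.00169147,
        0.00162416]), 'tau': array([ 2.78552820e-03, -6.13621259e+01, -2.58605146e+01,  6.94520096e-02,
        4.70191694e-02,  1.19630172e-05]), 'eef_pos': array([200.5377749 , 591.74005068, 214.14420017]), 'tcp_rot': array([-3.14065795e+00, -7.36649735e-05,  2.81483354e+00]), 'ft_force': array([-0.54957099, -0.47128773,  0.40911892]), 'moment': array([-0.01880562, -0.00601141, -0.0319876 ]), 'opening': 0.9944877283424596}
```

View pics/top0.png

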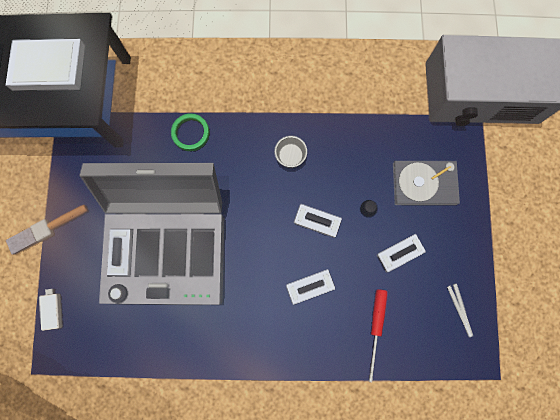

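View pics/side0.png

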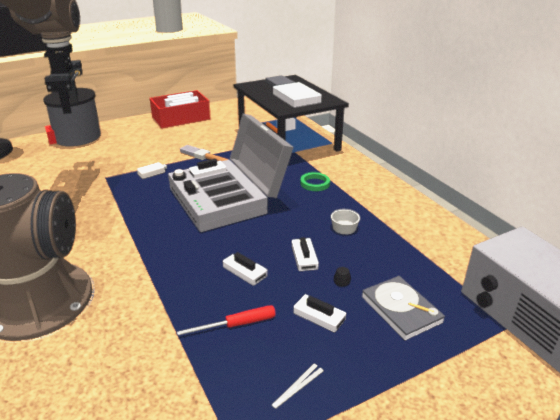

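The top view shows three loose cartridges near (317,220), (402,252) and (311,287). The dock is around (163,255), with drive0 in its left bay at (119,252), the key at (118,293) and the latch at (157,291). The tin is at (291,152) and the open disk at (426,182).

```bash
cat > m.py <<'E'
from h import *
def drives(c,roi=(280,200,440,310)):
    f=c['frame'].astype(int); x0,y0,x1,y1=roi
    m=np.zeros(f.shape[:2],np.uint8); m[y0:y1,x0:x1]=((f.min(2)>140)[y0:y1,x0:x1])*255
    m=cv2.morphologyEx(m,cv2.MORPH_CLOSE,np.ones((3,3)))
    out=[]
    for k in cv2.findContours(m,cv2.RETR_EXTERNAL,cv2.CHAIN_APPROX_NONE)[0]:
        if cv2.contourArea(k)<400: continue
        P=np.array([onz(c,*p[0],20)[:2] for p in k],np.float32)
        r=cv2.minAreaRect(P); b=cv2.boxPoints(r)
        e=[b[1]-b[0],b[2]-b[1]]; l=max(e,key=np.linalg.norm); 
        out.append((np.round(r[0],1).tolist(),np.round(r[1],1).tolist(),round(float(np.arctan(l[1]/l[0])),3),k.mean((0,1)).round().tolist()))
    return out
E
python3 - <<'E'
from m import *
c=env.read_camera('top'); print(*drives(c),sep='\n')
f=c['frame'][:,:,::-1]
cv2.imwrite('pics/dz.png',cv2.resize(f[155:315,75:235],None,fx=3.75,fy=3.75,interpolation=cv2.INTER_CUBIC))
cv2.imwrite('pics/cz.png',cv2.resize(f[195:315,280:440],None,fx=4,fy=4,interpolation=cv2.INTER_CUBIC))
E
```

```text
([452.7, -120.3], [46.8, 99.6], -1.215, [310.0, 287.0])
([529.1, -325.5], [47.1, 100.4], -1.093, [401.0, 253.0])
([601.6, -137.1], [99.4, 45.9], 1.239, [318.0, 220.0])
```

View pics/dz.png

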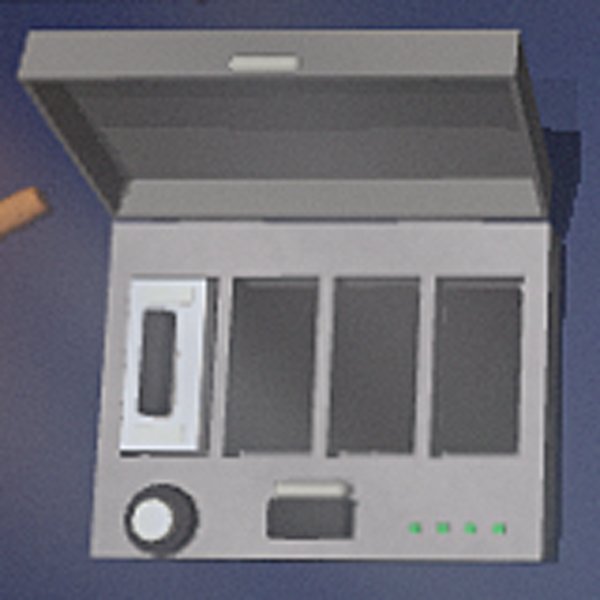

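View pics/cz.png

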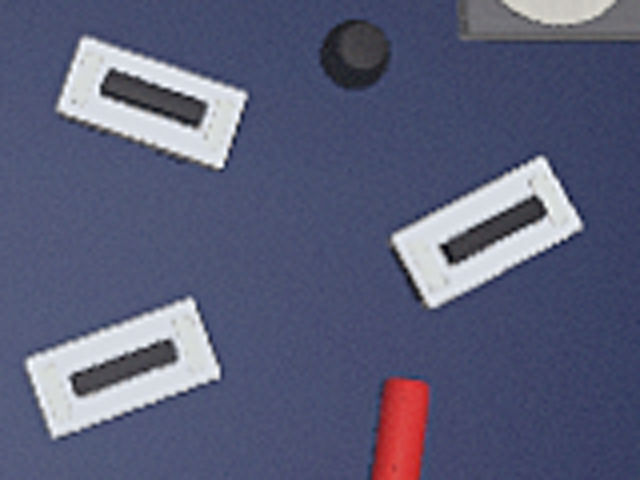

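```bash
cat > dock.py <<'E'
from m import *
c=env.read_camera('top')
Z=lambda u,v,z:onz(c,(u+.5)/3.75-.5+75,(v+.5)/3.75-.5+155,z)
obs=[];mod=[]
def add(x,y,u,v): mod.append((x,y)); obs.append(Z(u,v,55)[:2])
B={0:[(438,277),(524,277),(519,456),(430,455)],1:[(335,277),(421,277),(414,456),(326,455)],2:[(233,277),(320,277),(314,455),(223,452)],3:[(131,277),(218,277),(208,456),(119,453)]}
for b,q in B.items():
    y=-90+60*b
    for (dx,dy),p in zip([(53,26),(53,-26),(-53,-26),(-53,26)],q): add(12.5+dx,y+dy,*p)
add(-97.5,130,92,556);add(-97.5,-130,541,560)
M=np.array(mod);O=np.array(obs)
mc,oc=M.mean(0),O.mean(0); A=(M-mc).T@(O-oc)
U,S,V=np.linalg.svd(A); R=(V.T@U.T); t=oc-R@mc
print('yaw',np.arctan2(R[1,0],R[0,0]),'t',t,'res',np.round(O-(M@R.T+t),1).tolist())
for n,p in [('bay%d'%b,(12.5,-90+60*b)) for b in range(4)]+[('front',(-75,0)),('hinge',(97.5,0))]: print(n,R@p+t)
print('key',Z(152,520,77),'latch top',Z(311,512,78))
print('rib3 top at z=87',Z(158,363,87),'block3 centre z=67',Z(165,364,67))
print('cover edge approx', (R@(97.5+150*np.cos(1.85),0)+t))
E
python3 dock.py
```

```text
yaw 0.007412189008327127 t [510.42177502 206.58309137] res [[-1.2, -1.5], [-1.2, 0.1], [1.3, 0.3], [1.7, -0.4], [-1.3, -0.8], [-1.3, 0.5], [1.0, 0.8], [1.3, -0.2], [-1.5, -0.3], [-1.4, 0.1], [1.3, -1.2], [2.7, -0.1], [-1.6, 0.7], [-1.5, 0.7], [0.3, 0.6], [1.6, 1.0], [-0.1, -0.8], [-0.3, 0.3]]
bay0 [523.58852255 116.6782152 ]
bay1 [523.14379528 176.67656699]
bay2 [522.69906801 236.67491878]
bay3 [522.25434074 296.67327057]
front [435.42383528 206.02718229]
hinge [607.91909668 207.30577318]
key [432.96359293 293.20449059  77.        ] latch top [438.8211763  202.82327754  78.        ]
rib3 top at z=87 [520.32367575 292.10652519  87.        ] block3 centre z=67 [521.51291341 295.35496943  67.        ]
cover edge approx [566.58169523 206.99936694]
```

Emit:
arm_command(
  deltas=[
    [[0,0.25,-0.3,0,-0.1],[0,0.25,-0.3,0,-0.1],[0,0.25,-0.3,0,-0.1],[0,0.25,-0.3,0,-0.1],[0,0.25,-0.3,0,-0.1],[0,0.25,-0.3,0,-0.1],[0,0.25,-0.3,0,-0.1],[0,0.25,-0.3,0,-0.1],[0,0,-0.38,0,-0.1],[0,0,-0.38,0,-0.1],[0,0,-0.38,0,-0.1],[0,0,-0.38,0,-0.1]],
  ],
)

```text
t: 1.2
eef_pos: [405.1, 187.2, 211.8]
tcp_rot: [3.141, -0.001, 1.839]
ft_force: [1.0, -0.4, 0.2]
opening: 1.001
```

Emit:
arm_command(
  deltas=[
    [[0,0.05,-0.34,0,0.06],[0,0.05,-0.34,0,0.05],[0,0.05,-0.34,0,0],[0,0.05,-0.34,0,0],[0,0.05,-0.34,0,0],[0,0.05,-0.34,0,0],[0,0.05,-0.34,-0.1,0],[0,0.05,-0.34,-0.2,0],[0,0.05,-0.34,-0.2,0],[0,0,0,-0.3,0],[0,0,0,-0.3,0],[0,0,0,0,0]],
  ],
)

```text
t: 2.2
eef_pos: [449.6, -143.0, 100.5]
tcp_rot: [3.133, 0.007, 1.916]
ft_force: [-0.8, 0.1, -0.0]
opening: 1.002
```

```bash
python3 - <<'E'
from m import *
print(env.state()['eef_pos'],env.state()['tcp_rot'])
c=snap('top','t1.png');print(*drives(c),sep='\n')
E
```

```text
[ 449.60975487 -142.95608635  100.51546225] [3.1329973  0.00670189 1.91556364]
([529.1, -325.5], [47.1, 100.4], -1.093, [401.0, 253.0])
([601.7, -137.2], [99.4, 46.1], 1.234, [318.0, 220.0])
```

View pics/t1.png

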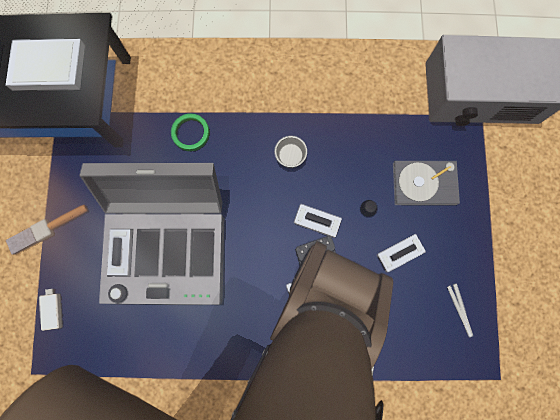

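The arm is over drive A, and the other two cartridges haven't moved.

Emit:
arm_command(
  deltas=[
    [[0,0.03,0.2,0,0.01],[0,0,0.02,-0.1,0],[0,0,0,-0.2,0],[0,0,0,-0.1,0],[0,0,0,0,0],[0,0,0,0,0]],
  ],
)

```text
t: 2.75
eef_pos: [456.8, -119.8, 68.3]
tcp_rot: [3.126, 0.014, 1.928]
ft_force: [0.9, 0.1, 0.7]
opening: 0.999
```

Emit:
arm_command(
  deltas=[
    [[0,-0.04,0,0,0],[0,0,0,-0.15,0],[0,0,0,-0.15,0],[0,0,0,-0.1,0],[0,0,0,0,0],[0,0,0,0,0]],
  ],
)

```text
t: 3.25
eef_pos: [454.5, -120.8, 33.6]
tcp_rot: [3.118, 0.021, 1.93]
ft_force: [-0.4, -0.5, -0.0]
opening: 1.004
```

Emit:
arm_command(
  deltas=[
    [[0,-0.015,0,-0.1,0],[0,0,0,0,0],[0,0,0,0,0]],
  ],
)

```text
t: 3.5
eef_pos: [453.9, -121.4, 26.4]
tcp_rot: [3.116, 0.023, 1.93]
ft_force: [-0.4, 0.2, 0.3]
opening: 0.998
```

Emit:
arm_command(
  deltas=[
    [[0,0,0,-0.03,0],[1,0,0,0,0],[1,0,0,0,0],[1,0,0,0,0],[1,0,0,0,0],[1,0,0,0,0],[1,0,0,0,0],[1,0,0,0,0],[1,0,0,0,0]],
  ],
)

```text
t: 4.25
eef_pos: [455.0, -121.8, 26.0]
tcp_rot: [3.113, 0.026, 1.93]
ft_force: [-0.3, 0.4, -0.2]
opening: 0.499
```

Emit:
arm_command(
  deltas=[
    [[1,0,0,0,0],[1,0,0,0,0],[1,0,0,0,0],[1,0,0,0,0],[1,0,0,0,0],[1,0,0,0,0],[1,0,0,0,0],[1,0,0,0,0]],
  ],
)

```text
t: 4.92
eef_pos: [454.7, -121.8, 26.0]
tcp_rot: [3.114, 0.025, 1.93]
ft_force: [0.2, -0.4, 0.4]
opening: 0.144
```

Emit:
arm_command(
  deltas=[
    [[1,0,0,0.2,0],[1,0,0,0.3,0],[1,0,0,0.3,0],[1,0,0,0.3,0],[1,0,0,0.1,0],[1,0,0,0,0]],
  ],
)

```text
t: 5.42
eef_pos: [452.8, -120.8, 149.1]
tcp_rot: [3.118, 0.021, 1.93]
ft_force: [0.3, -0.5, -2.0]
opening: 0.143
```

Emit:
arm_command(
  deltas=[
    [[1,0.07,0.22,0,0.15],[1,0.07,0.22,0,0.15],[1,0.07,0.22,0,0.15],[1,0.07,0.22,0,0.15],[1,0.07,0.22,0,0.15],[1,0.07,0.22,0,0.15],[1,0.07,0.22,0,0.15],[1,0.07,0.22,0,0.15],[1,0.07,0.22,0,0.15],[1,0.07,0.22,0,0.15],[1,0,0,0,0],[1,0,0,0,0]],
  ],
)

```text
t: 6.42
eef_pos: [520.9, 109.9, 136.6]
tcp_rot: [3.12, 0.009, -3.12]
ft_force: [-0.7, -0.2, -0.8]
opening: 0.144
```

Emit:
arm_command(
  deltas=[
    [[1,0.04,0.06,-0.1,-0.02],[1,0.0,0.0,-0.1,0],[1,0,0,0,0],[1,0,0,0,0]],
  ],
)

```text
t: 6.75
eef_pos: [523.1, 114.1, 112.8]
tcp_rot: [3.12, 0.005, 3.141]
ft_force: [0.1, -0.9, -1.2]
opening: 0.142
```

```bash
python3 - <<'E'
from m import *
print(env.state()['eef_pos'],env.state()['tcp_rot'])
f=snap('top','t2.png')['frame'][:,:,::-1]; cv2.imwrite('pics/t2z.png',cv2.resize(f[155:315,75:235],None,fx=3.75,fy=3.75,interpolation=cv2.INTER_CUBIC))
f=snap('side','s2.png')['frame'][:,:,::-1];cv2.imwrite('pics/s2z.png',cv2.resize(f[110:240,150:310],None,fx=4.5,fy=4.5,interpolation=cv2.INTER_CUBIC))
E
```

```text
[523.09365154 114.06395009 112.80786593] [3.12031815 0.00457166 3.14140868]
```

View pics/s2z.png

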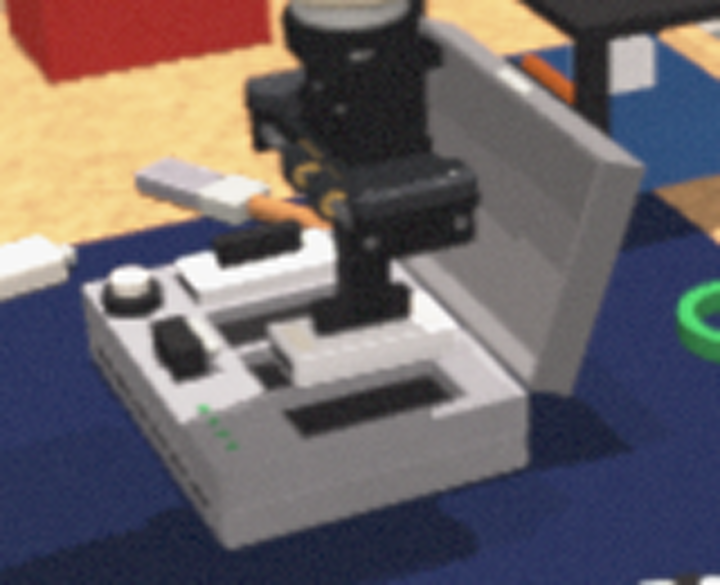

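View pics/t2z.png

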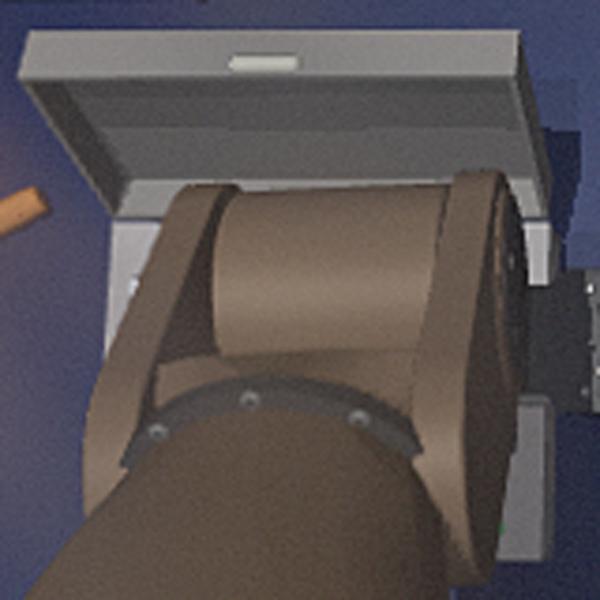

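The side view shows the gripped cartridge above the bay 0 and bay 1 area, and bay 0's slot corners near zoom (303,437), (460,400), (440,375) and (285,408). I'll check my dock frame and the in-hand offset against this view.

```bash
python3 - <<'E'
from m import *
c=env.read_camera('side'); f=c['frame'][:,:,::-1]
ya=.0074;R=np.array([[np.cos(ya),-np.sin(ya)],[np.sin(ya),np.cos(ya)]]);t=np.array([510.4,206.6])
z=lambda p:((p-np.array([150,110])+.5)*6-.5).round(0)
im=cv2.resize(f[110:240,150:280],None,fx=6,fy=6,interpolation=cv2.INTER_CUBIC)[150:750]
def dot(X,col): 
    q=z(proj(c,X))-[0,150]; cv2.circle(im,tuple(int(v) for v in q),2,col,-1); return q
for dx,dy in[(53,26),(53,-26),(-53,-26),(-53,26)]:
    dot([*(R@(12.5+dx,-90+dy)+t),55],(0,0,255))
for a,b in[(-97.5,-130),(97.5,-130),(-97.5,130)]: dot([*(R@(a,b)+t),55],(0,0,255))
s=env.state();e=s['eef_pos']
for off,col in((0,(0,255,0)),):
  for dx,dy in[(50,23),(50,-23),(-50,-23),(-50,23)]:
    dot([e[0]-2+dx,e[1]+dy,e[2]-6],col); dot([e[0]-2+dx,e[1]+dy,e[2]-26],(255,0,0))
cv2.imwrite('pics/s3z.png',im)
E
```

```text
(no output)
```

View pics/s3z.png

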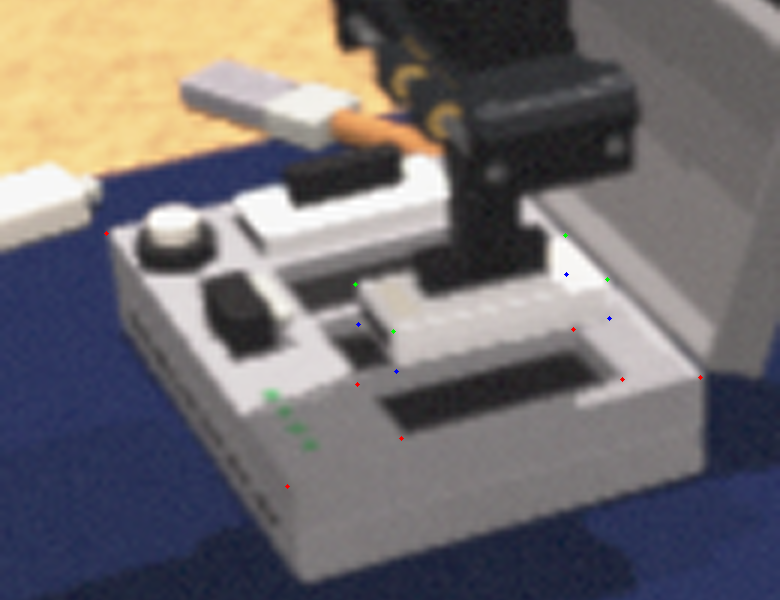

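Emit:
arm_command(
  deltas=[
    [[1,0.02,0.03,-0.08,0.01],[1,0.01,0.01,-0.08,0],[1,0,0,0,0],[1,0,0,0,0]],
  ],
)

```text
t: 7.23
eef_pos: [527.2, 117.9, 97.0]
tcp_rot: [3.12, 0.008, -3.134]
ft_force: [0.6, -0.5, -2.5]
opening: 0.139
```

Emit:
arm_command(
  deltas=[
    [[1,-0.02,-0.01,-0.06,0],[1,0,0,-0.04,0],[1,0,0,0,0],[1,0,0,0,0]],
  ],
)

```text
t: 7.57
eef_pos: [524.8, 116.9, 85.8]
tcp_rot: [3.12, 0.008, -3.134]
ft_force: [0.6, 0.2, -1.3]
opening: 0.148
```

Underside is now about 60. I'll go down in small steps.

Emit:
arm_command(
  deltas=[
    [[1,0,0,-0.05,0],[1,0,0,-0.02,0],[1,0,0,0,0]],
  ],
)

```text
t: 7.82
eef_pos: [525.0, 116.8, 78.3]
tcp_rot: [3.12, 0.008, -3.134]
ft_force: [-0.3, -0.0, -2.7]
opening: 0.145
```

Emit:
arm_command(
  deltas=[
    [[1,0,0,-0.04,0],[1,0,0,0,0],[1,0,0,0,0]],
  ],
)

```text
t: 8.07
eef_pos: [525.1, 116.9, 73.8]
tcp_rot: [3.12, 0.008, -3.134]
ft_force: [0.3, 0.5, -1.7]
opening: 0.146
```

Emit:
arm_command(
  deltas=[
    [[1,0,0,-0.05,0],[1,0,0,-0.05,0],[1,0,0,-0.04,0],[1,0,0,-0.04,0]],
  ],
)

```text
t: 8.4
eef_pos: [526.7, 116.9, 60.6]
tcp_rot: [3.12, 0.015, -3.133]
ft_force: [-8.0, -1.3, 48.5]
opening: 0.148
```

Emit:
arm_command(
  deltas=[
    [[0.5,0,0,0,0],[0.5,0,0,0,0],[0.5,0,0,0,0],[0.5,0,0,0,0],[0.5,0,0,0,0],[0.5,0,0,0,0]],
  ],
)

```text
t: 8.9
eef_pos: [527.9, 117.0, 62.1]
tcp_rot: [3.12, 0.02, -3.133]
ft_force: [0.1, 0.2, -0.4]
opening: 0.483
```

Emit:
arm_command(
  deltas=[
    [[0.5,0,0,0.2,0],[0.5,-0.01,0,0.3,0],[1,-0.02,0,0.3,0],[1,-0.02,0.3,0,0],[1,0,0.4,0,0],[1,0,0.4,0,0],[1,0,0.4,0,0],[1,0,0.2,0,0],[1,0,0,0,0],[1,0,0,0,0],[1,0,0,0,0]],
  ],
)

```text
t: 9.82
eef_pos: [520.8, 293.4, 143.8]
tcp_rot: [3.119, 0.016, -3.136]
ft_force: [0.2, 0.4, -0.1]
opening: 0.008
```

```bash
python3 - <<'E'
from m import *
c=snap('top','t4.png')
f=c['frame'][:,:,::-1]; cv2.imwrite('pics/t4z.png',cv2.resize(f[155:315,75:235],None,fx=3.75,fy=3.75,interpolation=cv2.INTER_CUBIC))
f=snap('side','s4.png')['frame'][:,:,::-1];cv2.imwrite('pics/s4z.png',cv2.resize(f[110:240,150:310],None,fx=4.5,fy=4.5,interpolation=cv2.INTER_CUBIC))
print(*drives(c),sep='\n')
E
```

```text
([529.1, -325.5], [47.1, 100.4], -1.093, [401.0, 253.0])
([601.8, -137.2], [99.4, 46.2], 1.237, [318.0, 220.0])
```

View pics/s4z.png

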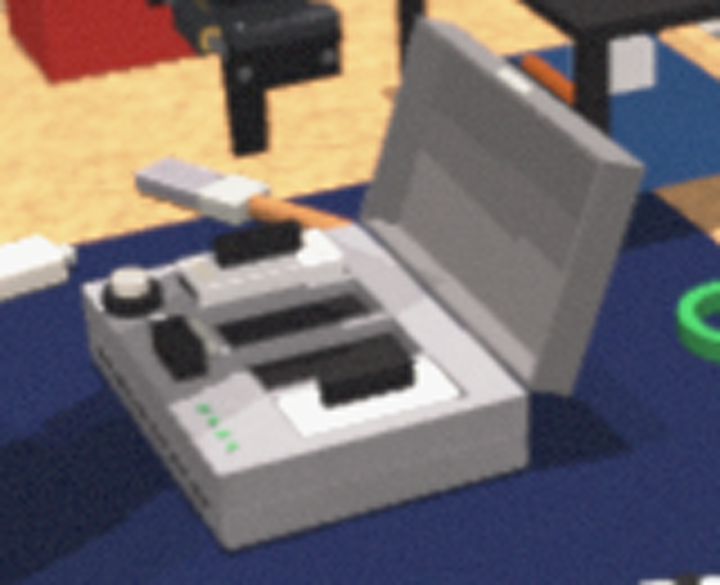

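View pics/t4z.png

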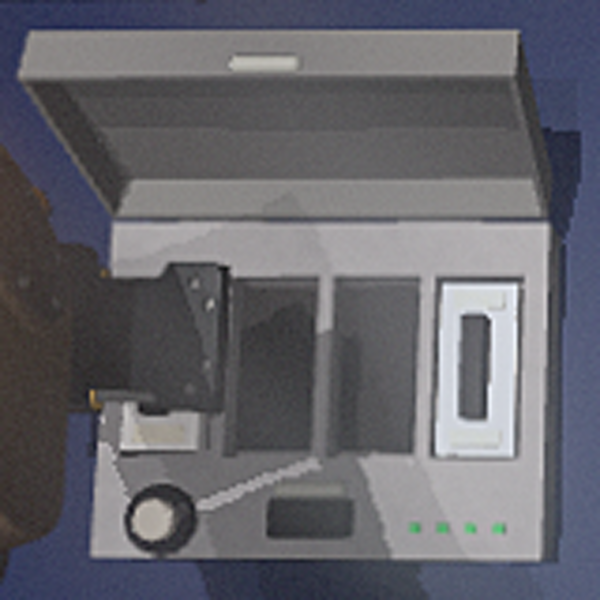

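Drive A sits flush in bay 0. Next I press drive0.

Emit:
arm_command(
  deltas=[
    [[1,0,0,-0.2,0],[1,0,0,-0.2,0],[1,0,0,-0.08,0],[1,0,0,0,0],[1,0,0,0,0]],
  ],
)

```text
t: 10.33
eef_pos: [522.8, 287.5, 95.9]
tcp_rot: [3.119, 0.018, 3.139]
ft_force: [-0.3, 0.6, 0.5]
opening: 0.007
```

Emit:
arm_command(
  deltas=[
    [[1,0,0,-0.05,0],[1,0,0,-0.05,0],[1,0,0,-0.04,0],[1,0,0,-0.03,0]],
  ],
)

```text
t: 10.67
eef_pos: [524.1, 287.1, 81.6]
tcp_rot: [3.117, 0.021, 3.138]
ft_force: [-4.0, -0.7, 8.5]
opening: 0.008
```

Emit:
arm_command(
  deltas=[
    [[1,0,0,0.1,0],[1,-0.02,0.07,0.05,0],[1,0,0.01,0,0],[1,0,0,0,0]],
  ],
)

```text
t: 11.0
eef_pos: [522.4, 296.1, 98.8]
tcp_rot: [3.116, 0.023, 3.138]
ft_force: [0.2, 0.2, -0.2]
opening: 0.002
```

Emit:
arm_command(
  deltas=[
    [[1,0,0,-0.1,0],[1,0,0,-0.06,0],[1,0,0,-0.04,0],[1,0,0,-0.04,0]],
  ],
)

```text
t: 11.33
eef_pos: [523.6, 297.3, 76.5]
tcp_rot: [3.114, 0.028, 3.139]
ft_force: [-20.6, -8.9, 84.0]
opening: 0.002
```

Emit:
arm_command(
  deltas=[
    [[1,0,0,-0.04,0],[1,0,0,-0.04,0]],
  ],
)

```text
t: 11.5
eef_pos: [523.5, 297.3, 76.6]
tcp_rot: [3.113, 0.031, 3.139]
ft_force: [-17.5, -9.6, 58.5]
opening: 0.007
```

Emit:
arm_command(
  deltas=[
    [[0.4,0,0,0.2,0],[0.4,0,0,0.3,0],[0.4,0,-0.1,0.3,-0.15],[0.4,0,-0.38,0,-0.15],[0.4,0,-0.38,0,-0.15],[0.4,0,-0.38,0,-0.15],[0.4,0,-0.38,0,-0.15],[0.4,0,-0.38,0,-0.15],[0.4,0,-0.38,0,-0.15],[0.4,0.1,-0.38,0,-0.15],[0.4,0.2,-0.35,0,-0.15],[0.4,0.2,-0.3,0,-0.15]],
  ],
)

```text
t: 12.5
eef_pos: [567.6, -53.8, 155.3]
tcp_rot: [3.115, 0.028, 1.918]
ft_force: [0.2, 0.6, 0.2]
opening: 0.603
```

Emit:
arm_command(
  deltas=[
    [[0.4,0.1,-0.25,-0.1,-0.15],[0.4,0.08,-0.2,-0.1,-0.15],[0.4,0.06,-0.15,-0.1,-0.15],[0.4,0,0,-0.1,-0.15],[0.4,0,0,-0.1,-0.15],[0.4,0,0,0,0],[0.4,0,0,0,0]],
  ],
)

```text
t: 13.08
eef_pos: [594.0, -126.3, 96.5]
tcp_rot: [3.119, 0.029, 1.289]
ft_force: [-0.4, 0.9, 0.3]
opening: 0.599
```

```bash
python3 - <<'E'
from m import *
c=snap('top','t5.png');print(*drives(c),sep='\n')
f=snap('side','s5.png')['frame'][:,:,::-1];cv2.imwrite('pics/s5z.png',cv2.resize(f[110:340,150:390],None,fx=2.6,fy=2.6,interpolation=cv2.INTER_CUBIC))
E
```

```text
([529.1, -325.5], [47.1, 100.4], -1.093, [401.0, 253.0])
```

View pics/s5z.png

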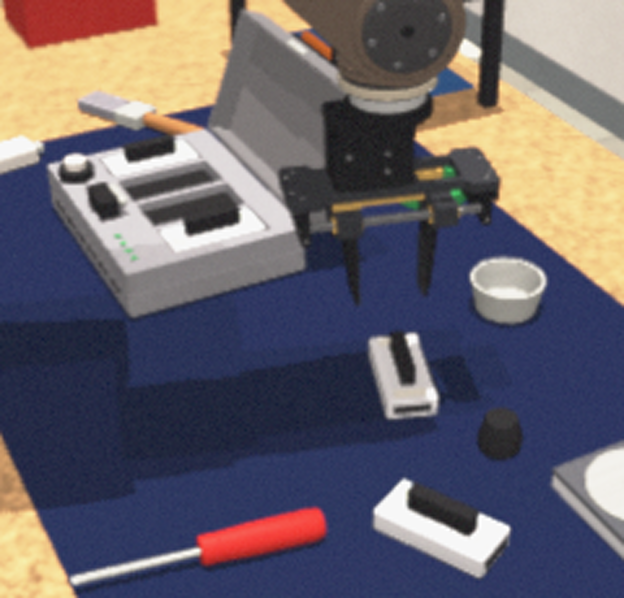

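Drives 0 and A look flush, and drive C is still at side pixel (305,254), the same as before.

Emit:
arm_command(
  deltas=[
    [[0.4,0.08,-0.11,-0.1,-0.06],[0.4,0,0,-0.1,0],[0.4,0,0,-0.1,0],[0.4,0,0,-0.1,0],[0.4,0,0,0,0],[0.4,0,0,0,0]],
  ],
)

```text
t: 13.68
eef_pos: [602.0, -134.9, 56.8]
tcp_rot: [3.115, 0.029, 1.258]
ft_force: [-0.1, 0.9, 0.5]
opening: 0.6
```

Emit:
arm_command(
  deltas=[
    [[0.4,0,-0.02,-0.1,-0.02],[0.4,0,0,-0.1,0],[0.4,0,0,-0.09,0],[0.4,0,0,0,0],[0.4,0,0,0,0]],
  ],
)

```text
t: 14.1
eef_pos: [601.7, -136.4, 25.1]
tcp_rot: [3.115, 0.029, 1.243]
ft_force: [0.5, 0.0, 0.7]
opening: 0.601
```

Emit:
arm_command(
  deltas=[
    [[1,0,0,0,0],[1,0,0,0,0],[1,0,0,0,0],[1,0,0,0,0],[1,0,0,0,0],[1,0,0,0,0],[1,0,0,0,0],[1,0,0,0,0],[1,0,0,0,0],[1,0,0,0,0]],
  ],
)

```text
t: 14.93
eef_pos: [602.5, -136.7, 26.3]
tcp_rot: [3.113, 0.029, 1.243]
ft_force: [0.9, -0.4, -1.2]
opening: 0.144
```

Emit:
arm_command(
  deltas=[
    [[1,0,0,0.2,0],[1,0,0,0.35,0],[1,-0.1,0,0.35,0],[1,-0.2,0.2,0.2,-0.14],[1,-0.2,0.25,0,-0.14],[1,-0.15,0.3,0,-0.14],[1,-0.1,0.35,0,-0.14],[1,0,0.35,0,-0.14],[1,0,0.35,0,-0.14],[1,0,0.35,0,-0.14],[1,0,0.35,0,-0.14],[1,0,0.2,0,-0.14]],
  ],
)

```text
t: 15.93
eef_pos: [519.1, 139.6, 139.4]
tcp_rot: [3.117, 0.028, 0.204]
ft_force: [-0.7, -0.7, -1.9]
opening: 0.144
```

Emit:
arm_command(
  deltas=[
    [[1,0,0.2,0,-0.14],[1,0,0.08,0,-0.04],[1,0,0,0,0],[1,0,0,0,0]],
  ],
)

```text
t: 16.27
eef_pos: [517.3, 173.8, 138.7]
tcp_rot: [3.117, 0.03, 0.056]
ft_force: [0.8, -0.1, -1.1]
opening: 0.146
```

Emit:
arm_command(
  deltas=[
    [[1,0.06,0.03,-0.15,-0.07],[1,0,0,-0.15,0],[1,0,0,-0.1,0],[1,0,0,0,0],[1,0,0,0,0]],
  ],
)

```text
t: 16.68
eef_pos: [523.5, 173.6, 97.6]
tcp_rot: [3.116, 0.03, 0.003]
ft_force: [-0.6, 0.3, -1.5]
opening: 0.146
```

Emit:
arm_command(
  deltas=[
    [[1,0,0.03,-0.05,0],[1,0,0,-0.04,0],[1,0,0,0,0],[1,0,0,0,0]],
  ],
)

```text
t: 17.02
eef_pos: [524.1, 175.9, 89.3]
tcp_rot: [3.117, 0.028, 0.004]
ft_force: [-0.1, -0.2, -1.2]
opening: 0.149
```

Emit:
arm_command(
  deltas=[
    [[1,0,0.01,-0.05,0],[1,0,0,-0.05,0],[1,0,0,0,0],[1,0,0,0,0]],
  ],
)

```text
t: 17.35
eef_pos: [524.4, 177.2, 78.9]
tcp_rot: [3.117, 0.027, 0.004]
ft_force: [1.2, -0.6, -1.8]
opening: 0.149
```

Emit:
arm_command(
  deltas=[
    [[1,0,0,-0.05,0],[1,0,0,0,0],[1,0,0,0,0]],
  ],
)

```text
t: 17.6
eef_pos: [524.4, 177.2, 73.4]
tcp_rot: [3.117, 0.027, 0.004]
ft_force: [-0.9, -0.5, -2.9]
opening: 0.149
```

In the bay without contact, so I press it home.

Emit:
arm_command(
  deltas=[
    [[1,0,0,-0.05,0],[1,0,0,-0.05,0],[1,0,0,-0.04,0],[1,0,0,-0.04,0]],
  ],
)

```text
t: 17.93
eef_pos: [526.0, 176.7, 60.8]
tcp_rot: [3.117, 0.021, 0.005]
ft_force: [-7.7, -5.1, 49.9]
opening: 0.144
```

Emit:
arm_command(
  deltas=[
    [[0.5,0,0,0,0],[0.5,0,0,0,0],[0.5,0,0,0,0],[0.5,0,0,0,0],[0.5,0,0,0,0],[0.5,0,0,0,0],[0.4,0,0,0.2,0],[0.4,0,0,0.35,0],[0.4,0,0,0.35,0],[0.4,0,-0.2,0,-0.1],[0.4,0,-0.35,0,-0.14],[0.4,0,-0.35,0,-0.14]],
  ],
)

```text
t: 18.93
eef_pos: [525.9, 89.1, 154.6]
tcp_rot: [3.118, 0.021, -0.293]
ft_force: [0.1, -0.5, -0.3]
opening: 0.597
```

Emit:
arm_command(
  deltas=[
    [[0.4,0,-0.38,0,-0.14],[0.4,0,-0.38,0,-0.14],[0.4,0,-0.38,0,-0.14],[0.4,0,-0.38,0,-0.14],[0.4,0,-0.38,0,-0.14],[0.4,0,-0.38,0,-0.14],[0.4,0,-0.38,0,-0.05],[0.4,0,-0.38,0,0],[0.4,0,-0.38,0,0],[0.4,0,-0.3,0,0],[0.4,0,0,0,0],[0.4,0,0,0,0]],
  ],
)

```text
t: 19.93
eef_pos: [521.2, -306.7, 152.6]
tcp_rot: [3.118, 0.021, -1.04]
ft_force: [0.0, 0.8, -0.0]
opening: 0.599
```

```bash
python3 - <<'E'
from m import *
c=snap('top','t6.png');print(*drives(c,(270,190,450,320)),sep='\n')
f=snap('side','s6.png')['frame'][:,:,::-1]
E
```

```text
(no output)
```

View pics/s6.png

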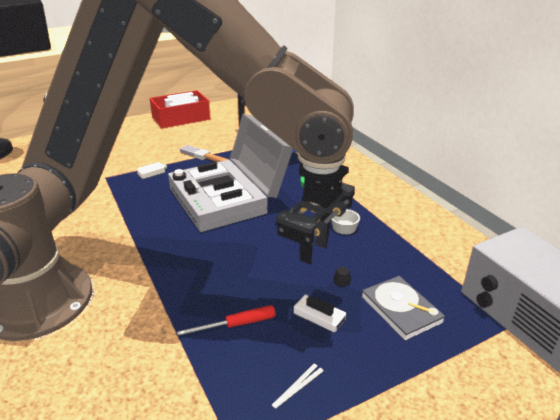

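View pics/t6.png

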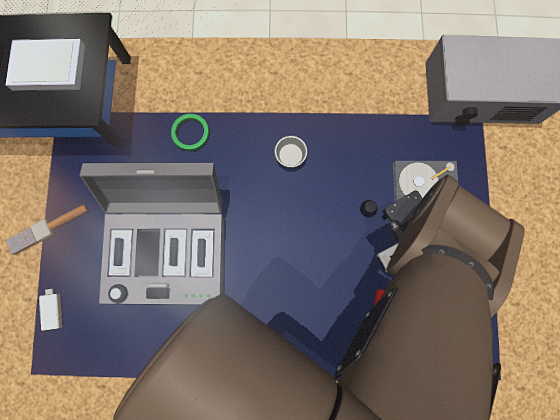

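Drive B is unmoved at side pixel (320,312), and bay 2 at top pixel (147,252) is free.

Emit:
arm_command(
  deltas=[
    [[0.4,0.07,-0.18,-0.2,-0.06],[0.4,0,0,-0.25,0],[0.4,0,0,-0.25,0],[0.4,0,0,-0.15,0],[0.4,0,0,0,0],[0.4,0,0,0,0]],
  ],
)

```text
t: 20.53
eef_pos: [530.9, -316.0, 66.9]
tcp_rot: [3.119, 0.019, -1.079]
ft_force: [0.4, -0.4, 0.0]
opening: 0.6
```

Emit:
arm_command(
  deltas=[
    [[0.4,-0.02,-0.09,0,-0.015],[0.4,0,0,-0.1,0],[0.4,0,0,-0.1,0],[0.4,0,0,0,0],[0.4,0,0,0,0]],
  ],
)

```text
t: 20.95
eef_pos: [530.5, -324.8, 49.0]
tcp_rot: [3.121, 0.015, -1.089]
ft_force: [0.3, 0.1, 0.0]
opening: 0.598
```

Emit:
arm_command(
  deltas=[
    [[0.4,-0.01,-0.01,-0.1,0],[0.4,0,0,-0.1,0],[0.4,0,0,-0.04,0],[0.4,0,0,0,0],[0.4,0,0,0,0]],
  ],
)

```text
t: 21.37
eef_pos: [529.3, -326.0, 22.4]
tcp_rot: [3.121, 0.015, -1.089]
ft_force: [-0.3, -0.0, 0.3]
opening: 0.603
```

Emit:
arm_command(
  deltas=[
    [[0.4,0,0,0.02,0],[1,0,0,0,0],[1,0,0,0,0],[1,0,0,0,0],[1,0,0,0,0],[1,0,0,0,0],[1,0,0,0,0],[1,0,0,0,0],[1,0,0,0,0],[1,0,0,0,0],[1,0,0,0,0],[1,0,0,0,0]],
  ],
)

```text
t: 22.37
eef_pos: [529.9, -326.2, 25.9]
tcp_rot: [3.122, 0.013, -1.089]
ft_force: [0.4, 0.3, 0.8]
opening: 0.144
```

Emit:
arm_command(
  deltas=[
    [[1,0,0,0.2,0],[1,0,0,0.35,0],[1,0,0,0.35,0],[1,0,0.2,0.2,0.1],[1,0,0.38,0,0.14],[1,0,0.38,0,0.14],[1,0,0.38,0,0.14],[1,0,0.38,0,0.14],[1,0,0.38,0,0.14],[1,0,0.38,0,0.14],[1,0,0.38,0,0.14],[1,0,0.38,0,0.14]],
  ],
)

```text
t: 23.37
eef_pos: [525.3, 4.1, 138.6]
tcp_rot: [3.119, 0.014, -0.102]
ft_force: [0.7, 0.3, -1.2]
opening: 0.143
```

Emit:
arm_command(
  deltas=[
    [[1,0,0.38,0,0.1],[1,0,0.38,0,0],[1,0,0.38,0,0],[1,0,0.38,0,0],[1,0,0.38,0,0],[1,0,0.2,0,0],[1,0,0,0,0],[1,0,0,0,0]],
  ],
)

```text
t: 24.03
eef_pos: [520.9, 231.5, 137.7]
tcp_rot: [3.119, 0.015, -0.003]
ft_force: [1.1, 0.5, -2.1]
opening: 0.149
```

Emit:
arm_command(
  deltas=[
    [[1,0.03,0.05,-0.15,0],[1,0,0,-0.15,0],[1,0,0,-0.1,0],[1,0,0,0,0],[1,0,0,0,0]],
  ],
)

```text
t: 24.45
eef_pos: [524.1, 232.6, 96.4]
tcp_rot: [3.118, 0.016, -0.005]
ft_force: [0.5, -0.2, -1.8]
opening: 0.142
```

Emit:
arm_command(
  deltas=[
    [[1,0,0.04,-0.05,0.015],[1,0,0,-0.04,0],[1,0,0,0,0],[1,0,0,0,0]],
  ],
)

```text
t: 24.78
eef_pos: [525.1, 235.5, 88.1]
tcp_rot: [3.119, 0.014, 0.006]
ft_force: [-0.1, -0.8, -1.6]
opening: 0.145
```

Emit:
arm_command(
  deltas=[
    [[1,-0.01,0.01,-0.05,0],[1,0,0,-0.05,0],[1,0,0,0,0],[1,0,0,0,0]],
  ],
)

```text
t: 25.12
eef_pos: [524.2, 236.8, 77.8]
tcp_rot: [3.119, 0.013, 0.006]
ft_force: [1.3, -0.0, -1.4]
opening: 0.139
```

Emit:
arm_command(
  deltas=[
    [[1,0,0,-0.04,0],[1,0,0,0,0],[1,0,0,0,0]],
  ],
)

```text
t: 25.37
eef_pos: [524.1, 236.8, 73.3]
tcp_rot: [3.119, 0.013, 0.006]
ft_force: [-0.3, 0.2, -2.3]
opening: 0.142
```

Emit:
arm_command(
  deltas=[
    [[1,0,0,-0.05,0],[1,0,0,-0.05,0],[1,0,0,-0.04,0],[1,0,0,-0.04,0]],
  ],
)

```text
t: 25.7
eef_pos: [525.7, 236.8, 61.1]
tcp_rot: [3.12, 0.007, 0.006]
ft_force: [-8.3, -7.1, 49.4]
opening: 0.145
```

Emit:
arm_command(
  deltas=[
    [[0.5,0,0,0,0],[0.5,0,0,0,0],[0.5,0,0,0,0],[0.5,0,0,0,0],[0.5,0,0,0,0],[0.5,0,0,0,0],[0.5,0,0,0.2,0],[0.5,0,0,0.35,0],[0.5,0,0,0.35,0],[1,0,0.2,0.2,0],[1,0,0.3,0.1,0],[1,0,0.3,0,0]],
  ],
)

```text
t: 26.7
eef_pos: [525.3, 314.4, 186.1]
tcp_rot: [3.119, 0.01, 0.0]
ft_force: [1.2, -0.3, 0.6]
opening: 0.341
```

Emit:
arm_command(
  deltas=[
    [[1,0,0.4,0,0],[1,0,0.4,0,0],[1,0,0.4,0,0],[1,0,0,0,0],[1,0,0,0,0]],
  ],
)

```text
t: 27.12
eef_pos: [523.9, 444.8, 186.6]
tcp_rot: [3.121, 0.008, 0.003]
ft_force: [0.4, -1.0, 0.6]
opening: 0.023
```

```bash
python3 - <<'E'
from m import *
c=snap('top','t7.png')
f=c['frame'][:,:,::-1]; cv2.imwrite('pics/t7z.png',cv2.resize(f[155:315,75:235],None,fx=3.75,fy=3.75,interpolation=cv2.INTER_CUBIC))
f=snap('side','s7.png')['frame'][:,:,::-1];cv2.imwrite('pics/s7z.png',cv2.resize(f[110:240,150:310],None,fx=4.5,fy=4.5,interpolation=cv2.INTER_CUBIC))
E
```

```text
(no output)
```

View pics/s7z.png

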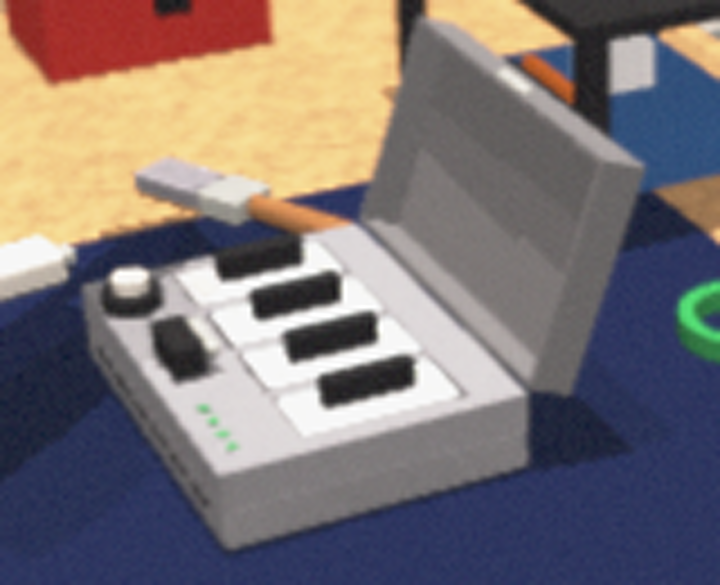

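View pics/t7z.png

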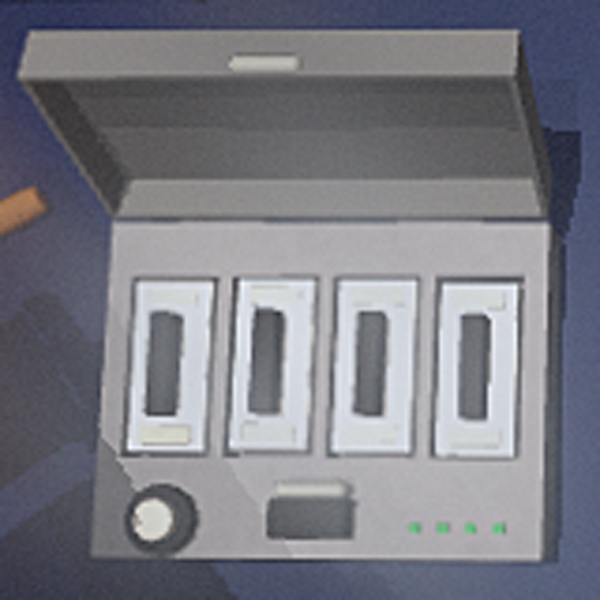

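All four cartridges sit flush. Next I get the cover angle from the top and side views.

```bash
python3 - <<'E'
from m import *
ct=env.read_camera('top');cs=env.read_camera('side')
def tri(ut,us):
    o1,d1=ray(ct,*ut);o2,d2=ray(cs,*us)
    A=np.stack([d1,-d2],1);s=np.linalg.lstsq(A,o2-o1,rcond=None)[0]
    return (o1+s[0]*d1).round(1),(o2+s[1]*d2).round(1)
zt=lambda u,v:((u+.5)/3.75-.5+75,(v+.5)/3.75-.5+155)
zs=lambda u,v:((u+.5)/4.5-.5+150,(v+.5)/4.5-.5+110)
print('right outer',tri(zt(518,30),zs(640,165)))
print('right inner',tri(zt(518,76),zs(598,178)))
print('left inner',tri(zt(20,76),zs(415,22)))
print('tab',tri(zt(264,62),zs(515,80)))
for th in(1.75,1.8,1.85,1.9,1.95):
    s,c=np.sin(th),np.cos(th); print(th,608-150*c+30*s,55+150*s+30*c,'inner',608-150*c,55+150*s)
E
```

```text
right outer (array([686.2,  78.4, 188.5]), array([686. ,  78.5, 188.5]))
right inner (array([662.1,  77.9, 186.3]), array([658.8,  79.3, 185.6]))
left inner (array([659.4, 337.5, 192.6]), array([657.9, 338.1, 192.5]))
tab (array([666. , 207.5, 197.3]), array([667.9, 206.8, 197.6]))
1.75 664.2564867536419 197.25051036160576 inner 634.7369083474238 202.59789203109054
1.8 671.295743130309 194.26108179093666 inner 642.0803142039631 201.07714463172928
1.85 678.1767931129359 190.92357304155962 inner 649.338537023677 199.191280446295
1.9 684.882437660148 187.24632614720707 inner 656.4934350295255 196.94501315311217
1.95 691.3959161528091 183.2385323100418 inner 663.5271247026931 194.3439572505804
```

```bash
python3 - <<'E'
from m import *
ct=env.read_camera('top');cs=env.read_camera('side')
for p in((130,62),(107,140)): print(p,onz(ct,*p,0))
for p in((338,150),(240,125),(284,150)): print('s',p,onz(cs,*p,0))
for p in((110,12),(98,125)):print(p,onz(ct,*p,150).round(), onz(ct,*p,250).round())
E
```

```text
(130, 62) [1003.3134199  329.0913025    0.       ]
(107, 140) [797.02421783 369.15896023   0.        ]
s (338, 150) [1013.74403148  337.05348461    0.        ]
s (240, 125) [802.10116178 700.28497947   0.        ]
s (284, 150) [846.62602426 422.3650812    0.        ]
(110, 12) [1045.  329.  150.] [977. 285. 250.]
(98, 125) [778. 329. 150.] [740. 286. 250.]
```

View pics/t7.png

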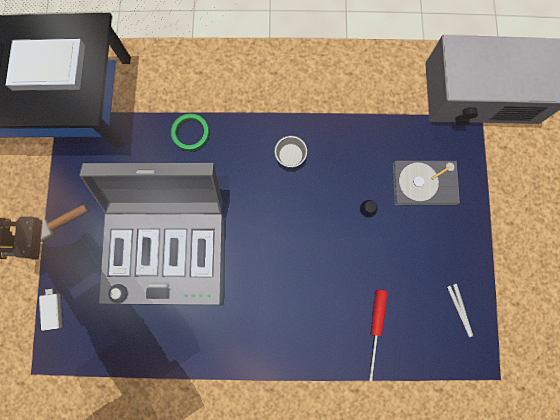

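View pics/s7.png

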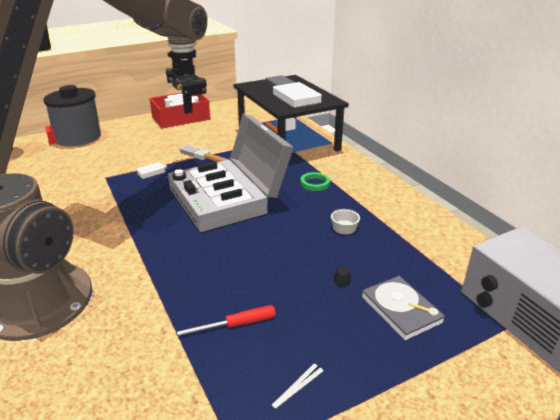

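Emit:
arm_command(
  deltas=[
    [[1,0,-0.2,0.3,0],[1,0,-0.3,0.3,0],[1,0,-0.35,0.1,0],[1,0,-0.35,0,0],[1,0,-0.35,0,0],[1,0,-0.35,0,0],[1,0,-0.3,0,0],[1,0.2,-0.1,0,0],[1,0.3,0,0,0],[1,0.35,0,0,0],[1,0,0,0,0],[1,0,0,0,0]],
  ],
)

```text
t: 28.42
eef_pos: [610.7, 189.2, 264.0]
tcp_rot: [3.12, 0.003, -0.015]
ft_force: [0.1, 0.5, 0.9]
opening: -0.0
```

Emit:
arm_command(
  deltas=[
    [[1,0.3,0.05,0,0],[1,0.35,0.05,0,0],[1,0.35,0.05,0,0],[1,0.2,0,0,0],[1,0,0,0,0],[1,0,0,0,0]],
  ],
)

```text
t: 28.92
eef_pos: [731.4, 201.3, 265.0]
tcp_rot: [3.12, 0.005, -0.019]
ft_force: [-0.3, 0.4, -0.2]
opening: 0.004
```

Emit:
arm_command(
  deltas=[
    [[1,0,0,-0.3,0],[1,0,0,-0.35,0],[1,0,0,-0.3,0],[1,0,0,0,0],[1,0,0,0,0]],
  ],
)

```text
t: 29.33
eef_pos: [726.2, 200.5, 172.0]
tcp_rot: [3.121, 0.001, -0.019]
ft_force: [-0.2, 0.5, 1.2]
opening: 0.004
```

Emit:
arm_command(
  deltas=[
    [[1,-0.15,0,0,0],[1,-0.15,0,0,0],[1,-0.15,0,0,0],[1,-0.15,0,0,0],[1,0,0,0,0]],
  ],
)

```text
t: 29.75
eef_pos: [667.1, 200.7, 185.4]
tcp_rot: [3.124, -0.018, -0.019]
ft_force: [-0.0, 0.5, -0.6]
opening: 0.004
```

```bash
python3 - <<'E'
from m import *
f=snap('side','s8.png')['frame'][:,:,::-1];cv2.imwrite('pics/s8z.png',cv2.resize(f[90:240,150:310],None,fx=4,fy=4,interpolation=cv2.INTER_CUBIC))
print(env.state()['eef_pos'],env.state()['ft_force'])
E
```

```text
[668.34118528 200.68268634 185.88325741] [-0.0028321   0.36948031  0.69610133]
```

View pics/s8z.png

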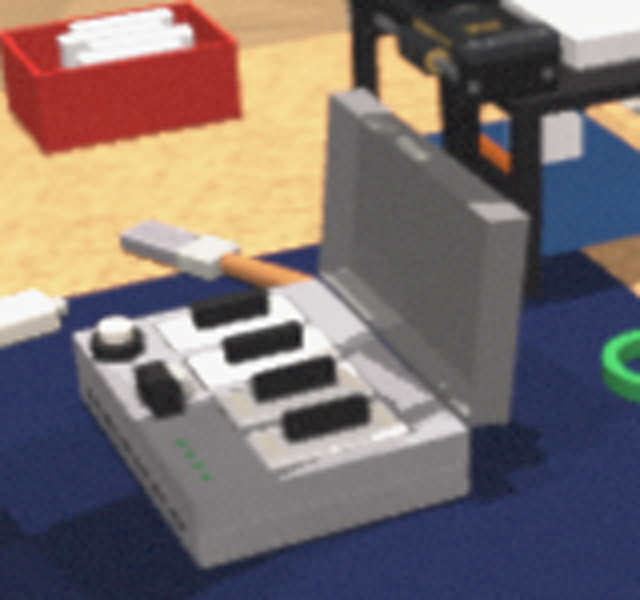

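The cover is swinging toward vertical and the finger is behind its free edge. I keep pushing.

Emit:
arm_command(
  deltas=[
    [[1,-0.15,0.02,0,0],[1,-0.15,0.02,0,0],[1,-0.15,0.02,0,0],[1,-0.15,0,0,0],[1,0,0,0,0]],
  ],
)

```text
t: 30.22
eef_pos: [612.8, 205.8, 194.3]
tcp_rot: [3.126, -0.035, -0.02]
ft_force: [-0.4, -0.7, -0.1]
opening: 0.006
```

Emit:
arm_command(
  deltas=[
    [[1,-0.15,0,-0.07,0],[1,-0.15,0,-0.07,0],[1,-0.15,0,-0.07,0],[1,0,0,0,0]],
  ],
)

```text
t: 30.55
eef_pos: [573.2, 206.2, 178.6]
tcp_rot: [3.128, -0.046, -0.021]
ft_force: [1.0, 0.2, 0.1]
opening: 0.005
```

Emit:
arm_command(
  deltas=[
    [[1,-0.13,0,-0.08,0],[1,-0.13,0,-0.08,0],[1,-0.13,0,-0.08,0],[1,-0.11,0,-0.1,0],[1,0,0,0,0]],
  ],
)

```text
t: 30.97
eef_pos: [531.5, 206.7, 149.1]
tcp_rot: [3.131, -0.057, -0.022]
ft_force: [0.8, 0.1, -0.5]
opening: 0.006
```

```bash
python3 - <<'E'
from m import *
f=snap('side','s9.png')['frame'][:,:,::-1];cv2.imwrite('pics/s9z.png',cv2.resize(f[90:240,150:310],None,fx=4,fy=4,interpolation=cv2.INTER_CUBIC))
E
```

```text
(no output)
```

View pics/s9z.png

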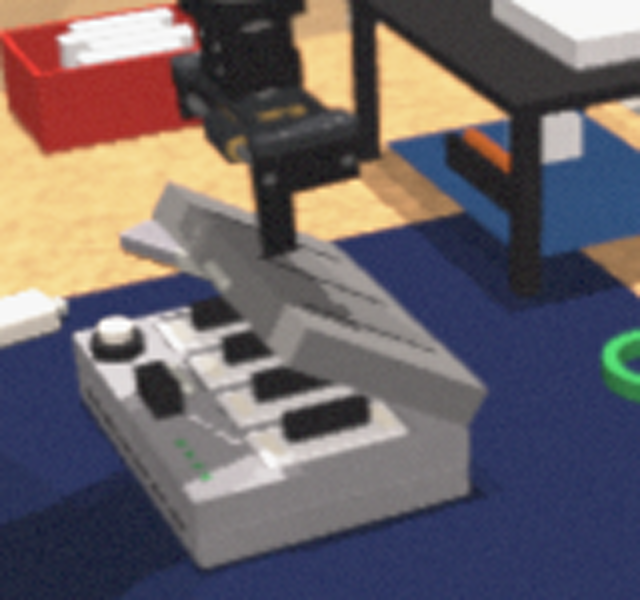

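Emit:
arm_command(
  deltas=[
    [[1,-0.13,0,-0.04,0],[1,-0.12,0,-0.08,0],[1,-0.1,0,-0.1,0],[1,-0.05,0,-0.1,0],[1,0,0,0,0]],
  ],
)

```text
t: 31.43
eef_pos: [503.0, 208.1, 122.4]
tcp_rot: [3.134, -0.07, -0.023]
ft_force: [0.3, -0.4, 0.1]
opening: 0.007
```

Emit:
arm_command(
  deltas=[
    [[1,0,0,0.2,0],[1,-0.2,0,0,0],[1,-0.09,0,0,0],[1,0,0,0,0],[1,0,0,0,0]],
  ],
)

```text
t: 31.85
eef_pos: [481.0, 209.0, 146.6]
tcp_rot: [3.136, -0.074, -0.025]
ft_force: [-0.1, -0.1, -0.2]
opening: 0.006
```

Emit:
arm_command(
  deltas=[
    [[1,-0.04,0,-0.1,0],[1,0,0,-0.1,0],[1,0,0,-0.1,0],[1,0,0,-0.1,0],[1,0,0,-0.05,0],[1,0,0,0,0]],
  ],
)

```text
t: 32.35
eef_pos: [482.4, 209.5, 99.9]
tcp_rot: [3.137, -0.077, -0.025]
ft_force: [-0.9, 0.1, 1.4]
opening: 0.002
```

Emit:
arm_command(
  deltas=[
    [[1,-0.1,0,0.05,0],[1,0,0,0,0],[1,0,0,-0.08,0],[1,0,0,-0.06,0],[1,0,0,-0.05,0],[1,0,0,-0.05,0]],
  ],
)

```text
t: 32.85
eef_pos: [471.6, 209.8, 84.3]
tcp_rot: [3.137, -0.079, -0.025]
ft_force: [-25.2, -8.1, 105.1]
opening: 0.003
```

Emit:
arm_command(
  deltas=[
    [[1,0,0,0.05,0],[1,0,0,0.2,0],[1,0,0,0.2,0],[1,0,0,0.1,0],[1,0,0,0,0]],
  ],
)

```text
t: 33.27
eef_pos: [472.1, 210.1, 142.4]
tcp_rot: [3.139, -0.083, -0.024]
ft_force: [0.3, -0.4, -0.4]
opening: 0.005
```

Emit:
arm_command(
  deltas=[
    [[1,0,-0.3,0.2,0],[1,0,-0.4,0,0],[1,0,-0.4,0,0],[1,0,-0.4,0,0],[1,0,-0.3,0,0],[1,0,0,0,0],[1,0,0,0,0]],
  ],
)

```text
t: 33.85
eef_pos: [472.0, 23.9, 160.6]
tcp_rot: [3.138, -0.088, -0.02]
ft_force: [-1.2, 0.1, -0.1]
opening: 0.008
```

```bash
python3 - <<'E'
from m import *
c=snap('top','t10.png');f=c['frame'][:,:,::-1]; cv2.imwrite('pics/t10z.png',cv2.resize(f[155:315,75:235],None,fx=3.75,fy=3.75,interpolation=cv2.INTER_CUBIC))
f=snap('side','s10.png')['frame'][:,:,::-1];cv2.imwrite('pics/s10z.png',cv2.resize(f[110:240,150:310],None,fx=4.5,fy=4.5,interpolation=cv2.INTER_CUBIC))
E
```

```text
(no output)
```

View pics/s10z.png

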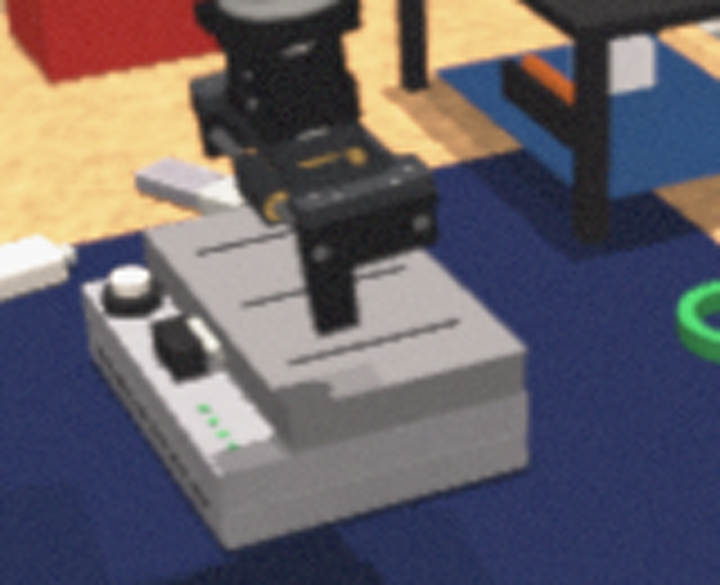

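View pics/t10z.png

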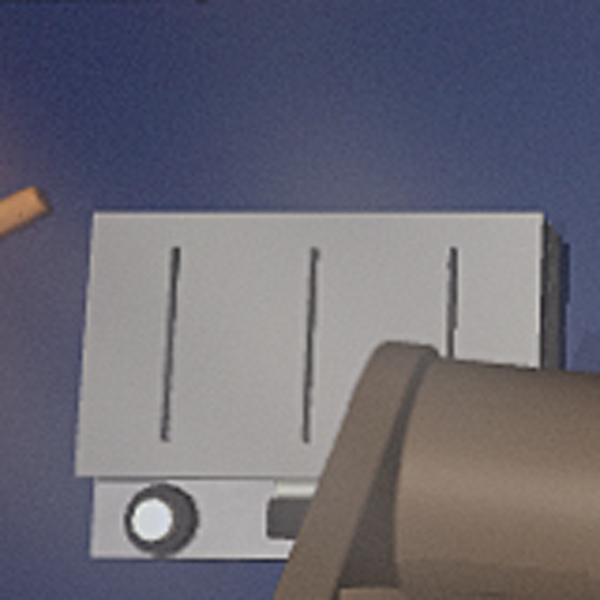

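The cover is flat and shut. Next is the start key at about (433, 293), top at z = 77.

Emit:
arm_command(
  deltas=[
    [[1,-0.05,0.3,0,0],[1,-0.05,0.35,0,0],[1,-0.05,0.35,0,0],[1,-0.05,0.35,0,0],[1,-0.05,0.35,0,0],[1,-0.05,0.35,0,0],[1,-0.05,0.35,0,0],[1,-0.05,0.2,0,0],[1,0,0,0,0],[1,0,0,0,0],[1,0,0,0,0]],
  ],
)

```text
t: 34.87
eef_pos: [423.0, 310.4, 157.6]
tcp_rot: [3.139, -0.089, -0.002]
ft_force: [-0.6, -0.3, -0.2]
opening: 0.005
```

Emit:
arm_command(
  deltas=[
    [[1,0.08,-0.16,-0.1,0],[1,0,0,-0.2,0],[1,0,0,-0.2,0],[1,0,0,-0.1,0],[1,0,0,0,0],[1,0,0,0,0]],
  ],
)

```text
t: 35.37
eef_pos: [431.6, 290.9, 96.1]
tcp_rot: [3.14, -0.091, -0.004]
ft_force: [-0.2, 0.7, 0.2]
opening: 0.006
```

Emit:
arm_command(
  deltas=[
    [[1,0,0.02,-0.1,0],[1,0,0,-0.06,0],[1,0,0,-0.03,0],[1,0,0,0,0]],
  ],
)

```text
t: 35.7
eef_pos: [432.7, 292.8, 77.4]
tcp_rot: [3.141, -0.094, -0.005]
ft_force: [-0.7, 0.5, 1.2]
opening: 0.006
```

Emit:
arm_command(
  deltas=[
    [[1,0,0,-0.04,0],[1,0,0,-0.03,0],[1,0,0,-0.03,0]],
  ],
)

```text
t: 35.95
eef_pos: [433.0, 292.9, 70.2]
tcp_rot: [-3.141, -0.096, -0.005]
ft_force: [-19.1, -9.1, 74.7]
opening: 0.007
```

Emit:
arm_command(
  deltas=[
    [[1,0,0,0,0],[1,0,0,-0.01,0]],
  ],
)

```text
t: 36.12
eef_pos: [432.8, 292.9, 72.0]
tcp_rot: [-3.141, -0.099, -0.004]
ft_force: [-0.8, -1.8, 6.5]
opening: 0.006
```

Emit:
arm_command(
  deltas=[
    [[1,0,0,0.2,0],[1,0,0,0.3,0],[1,0,0,0.35,0],[1,0,0.3,0.2,0],[1,0,0.35,0,0],[1,0,0.35,0,0],[1,0,0.35,0,0],[1,0,0,0,0],[1,0,0,0,0]],
  ],
)

```text
t: 36.87
eef_pos: [431.8, 433.8, 184.1]
tcp_rot: [-3.136, -0.102, -0.007]
ft_force: [-0.8, -1.3, -0.3]
opening: 0.006
```

```bash
python3 - <<'E'
from m import *
c=snap('top','t11.png')
cz=c['frame'][155:315,75:235,::-1]; cv2.imwrite('pics/t11z.png',cv2.resize(cz,None,fx=3.75,fy=3.75,interpolation=cv2.INTER_CUBIC))
f=snap('side','s11.png')['frame'][:,:,::-1];cv2.imwrite('pics/s11z.png',cv2.resize(f[130:240,150:290],None,fx=5.4,fy=5.4,interpolation=cv2.INTER_CUBIC))
E
```

```text
(no output)
```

View pics/s11z.png

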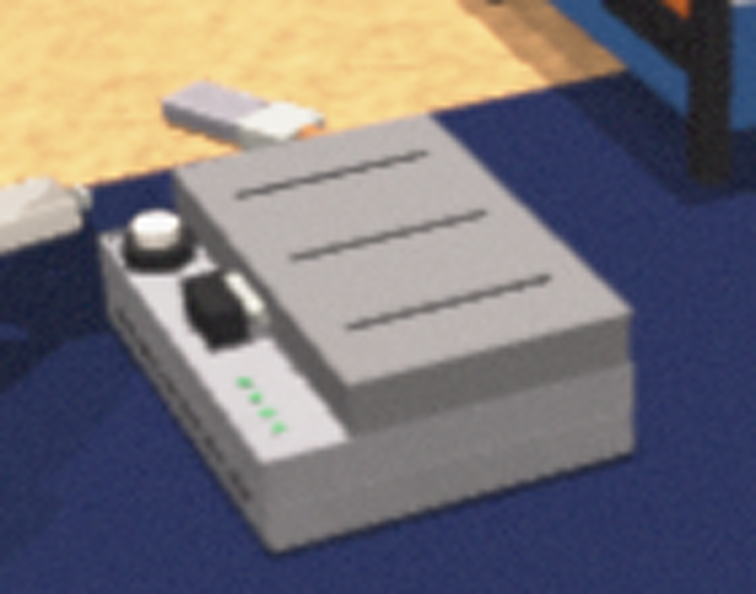

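View pics/t11.png

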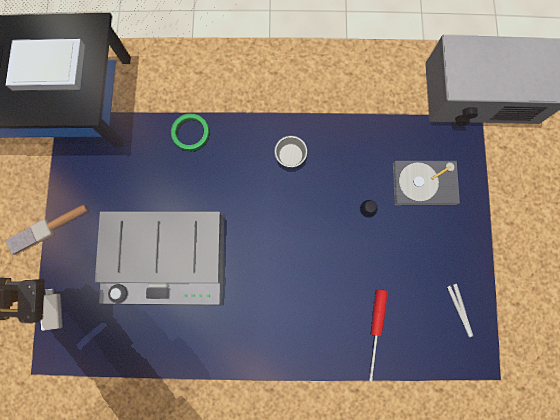

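The cover lies flat on the deck and the key is back out. The tin at (291,152) and the disk at (426,182) haven't moved, and the gripper is clear. I'm handing in.

```bash
python3 -c "
from cell import env
print(env.job_done()); print(env.state()['t'])"
```

```text
the job is handed in; nothing more can be done
None
the job is handed in; nothing more can be done
```

The job is handed in. The three loose cartridges went into bays 0, 1 and 2, and each was pressed to the hard stop, as was drive0 in bay 3. I then swung the cover shut, pressed it past its catch, pressed the start key in and released it. No verdict was reported.

- **Cartridges:** before the cover was closed, both cameras showed all four lying flush.
- **Cover and key:** the last pictures, at about 37 s, show the cover flat on the deck and the key back out. The fingertips were about 84 mm above the bench (nominal shut height 85 mm) when the cover was pressed. The key stopped at its hard stop after about 6 to 7 mm.
- **Surroundings:** the tin and the opened disk are where they started, and the gripper is clear of everything.
- **Force margins:** the measured wrist force reached 105 N while latching the cover, 84 N on drive0 and 75 N on the key. All are under the 120 N limit, but the cover press came closer to it than I intended.
- **Drive0:** my first press was about 7 mm off the rib's centre, so I lifted and pressed it again on centre.
- **Tool tilt:** the tool drifted to about 0.1 rad off vertical by the end, with no visible effect on the result.

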